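Refit the sprung hanging bar of the spray-bottle rack

TASK

Put the sprung hanging bar, which lies on the wooden rest, back into the bench rack for spray bottles: sprung pin in the tall slotted upright and pressed in against its spring, fixed stub in the hole of the short upright. Leave the bar level with its pin down on the bottom of the slot and its shoulder against the short upright, press gently so as never to force the rack, and leave the other things on the bench where they are.

Things in the scene. Friction and masses are not known exactly. Their poses are not given: they have to be found in the camera images.
- bar: The sprung hanging bar: square aluminium tube 24 x 24 x 140 mm with black end caps, 0.25 kg. Origin at the tube's centre, y along it (end faces, the shoulders, at y = -70 and +70 mm), z up as it lies. Round steel pins at both ends: a long sprung one at +y, a short fixed stub at -y. It starts level on the rest; grip the tube's sides (24 mm), best at mid-length.
- sprung_shoulder (a point): Centre of the tube's end face at the sprung end (bar y = +70), on the bar's axis. From it the sprung pin, 11 mm diameter, tapered tip, stands out 33 mm when free (tip at bar y = +103). It pushes in by up to 19 mm, then is solid. Spring: 3 N to start, then 0.6 N per mm (14.4 N fully in).
- stub_end (a point): Centre of the end of the fixed stub, on the bar's axis at y = -78. The stub is 11 mm in diameter, tapered, and stands out 8 mm from the tube's shoulder.
- rack: Bench rack, fixed: dark base plate 110 (x) x 230 (y, -105 to +125) x 10 mm; on it one aluminium foot (top 17 mm up) with two aluminium uprights 44 mm wide in x, short at -y, tall at +y. Origin at the base's underside, z up. The fitted bar lies along rack y, bar y along rack y, axis at x = 0, 90 mm up. Lengths along y below hold for the foot at mid-slide; see clamp.
- clamp (a point): Middle of the foot if at mid-slide: rack x = 0, y = 0, 17 mm up, fixed to the base. The foot with both uprights is clamped anywhere up to 10 mm to either side along rack y, and no measured pose shows where: feel for it by pressing the pin into its slot. The fitted bar's centre is at y = 0 plus that shift. The uprights keep their distance: 167 mm from short one's inner face to slot's back wall.
- short_upright (a point): Short upright, 10 mm thick, 110 mm high: inner face nominally at rack y = -70 (plus the clamp's shift). Through hole 14 mm diameter, 1.5 mm bevel, at x = 0, 91 mm up (this point); the stub rests in it with its axis 90 mm up, shoulder against the face. For the stub to pass this face, the bar must be over 8 mm nearer the tall upright than when fitted.
- slot (a point): Tall upright, 155 mm high: slot in its inner side, open inward and at the top, at x = 0, 14 mm wide, 13 mm deep, mouth bevelled to 24 mm over the first 5 mm, greased (friction about 0.2). A black seat ends it below: a pin on it has its axis 90 mm up. This point: back wall at that height, nominally rack y = +97 (plus the clamp's shift).
- slot_top (a point): Top of the slot: rack x = 0, nominally y = +97, 155 mm up. The rack bears 32 N from the bar (both ends' forces added) and 25 N from the gripper. The fitted pin is pressed in 6 mm (6.6 N); with 14 mm (11.4 N) the stub just clears the short upright, at 19 mm (14.4 N) the spring is solid.
- rest: The wooden rest under the bar, fixed: plywood 60 x 150 x 8 mm with two cross battens, tops 22 mm up, at y = -50 and +50. Origin at the centre of its underside, y along the bar. Between the battens it is 8 mm high.
- sprayer_a: Bystander: clear spray bottle, 72 mm diameter, 205 mm high, origin at the centre of its underside.
- sprayer_b: Bystander: white spray bottle, 72 mm diameter, 205 mm high, origin at the centre of its underside.
- wax_tin: Bystander: tin, 56 mm diameter, 50 mm high, origin at the centre of its underside.
- spanner: Bystander: spanner lying flat, origin under its middle.
- driver: Bystander: screwdriver lying, origin under its middle.
- bolt_cup: Bystander: black cup, 70 mm across, 60 mm high, origin at the centre of its underside.
- polish_block: Bystander: grey block 90 x 50 x 35 mm, origin at the centre of its underside.
Things that resemble listed ones, but are neither listed nor needed, are in the scene too. There is more than one size of the bar; the job needs the middle-sized.

How it is judged:
By the outcome, as a careful person would: the job done as asked, in the order asked, and still so for the second after the job is handed in, with the robot touching nothing.
It also fails if it takes over 72 s, if anything falls off the work surface, if the arm or the gripper's body presses on something with over 40 N, if the wrist force passes 120 N, or if a joint passes its speed limit or range.

ROBOT

A 6-joint arm with a two-finger parallel gripper is mounted at the origin on the work surface. World frame = base frame: x ahead of the robot, y to its left, z up, the work surface at z = 0. Lengths are in m, angles in rad, forces in N, time in s.
With the tool pointing down it reaches from about 0.3 to 0.825 m from the base axis. Payload 5.4 kg.
Tool frame: the origin (TCP) lies at the very end of the fingers, on their centre line; the grasp point (between the pads) lies 19 mm behind it; z points along the fingers, x is the direction in which the jaws open and shut, and the axes are right-handed (so a half turn about z gives the same grasp; the last joint's range is limited). The gripper opens to 92 mm and grips with 3 to 60 N. Pads are 20 mm wide; open, the fingers measure 128 mm over their backs; the gripper's body (75 mm by 189 mm) begins 69 mm behind the grasp point.
Start: joints at [-1.399, 0.158, 1.597, -0, 1.386, -0.21], TCP at [0.214, -0.534, 0.189] pointing down, gripper open.
Joint ranges: [-2.91, 2.91], [-0.94, 2.29], [0.18, 2.7], [-1.29, 4.43], [0.17, 2.64], [-3, 3]. Speed limits (rad/s): [2.57, 2.57, 3.14, 3.14, 3.14, 3.14].

INTERFACE

Orientations are given as a rotation vector (axis times angle).
In Python, from workcell import bot gives the robot as it stands. Calls block until the motion is done:
- bot.goto(position, orientation): joint-space move of the TCP to a pose.
- bot.line_to(position, rot=None, max_speed=0.15): straight line of the TCP; rot=None keeps the orientation; max_speed is the mean speed in m/s.
- bot.set_joints(angles): joint-space move.
- bot.set_gripper(opening, newtons=None): opening from 0.0 (shut) to 1.0 (fully open); newtons is the grip in N (None keeps the last); returns when the fingers have stopped.
- bot.hold(seconds).
- bot.inverse_kinematics(position, orientation): joint angles nearest the present ones, or None.
- bot.read_camera(name): name is "scene" or "top" or "wrist"; returns a dict with "pixels" (480x640x3 uint8, blue, green, red), "fx", "fy", "cx", "cy" (pixels), "R" (3x3) and "t" (3): a world point X has camera coordinates R X + t. Camera axes: x right, y down, z forward; pixel columns grow to the right and rows downward; lengths in m; the calibration is good to about 2 mm. A picture is of the moment at which its call begins. There is no depth.
A pose or a line that the arm cannot do raises bot.MotionError and nothing moves.
- bot.job_done(): hands the job in, once; it reports no verdict.
Readings, each from a call of its own:
- bot.current_clock(): time.
- bot.current_joints(): joint angles.
- bot.current_joint_vel(): joint speeds.
- bot.current_effort(): joint torques, N m.
- bot.current_ee_pos(): TCP position.
- bot.current_tool_rot(): TCP orientation.
- bot.current_contact_force(): force on the tool from outside, world axes, zero at the start.
- bot.current_ft_torque(): the same for the moment, N m.
- bot.current_opening(): opening from 0.0 (shut) to 1.0 (fully open).
Only numpy, scipy, OpenCV 4.12 (cv2) and the standard library are available. Lean on these libraries where they do the work, as an engineer would, in place of code of your own. Each camera call takes 0.05 s, during which the arm holds its last target. There are 200 camera calls.

## Working session

There is one attempt and no reset: what is moved stays moved. The work goes in short steps, each a Python script; the robot and the scene stay as the last script left them, time stands still between calls to the robot, and variables do not carry over. Pictures are saved under pics/ and viewed, about 8 in all and at most 12, crops included, and the job is handed in when it is done.

```bash
mkdir -p pics; ls; python3 - <<'E'
from workcell import bot
import cv2,numpy as np,pickle
d={n:bot.read_camera(n) for n in("scene","top","wrist")}
pickle.dump(d,open("c0.pkl","wb"))
for n in("scene","top"):
    c=d[n];cv2.imwrite(f"pics/{n}0.png",c["pixels"]);print(n,c["fx"],c["cx"],c["cy"],np.round(c["R"],3).tolist(),np.round(-c["R"].T@c["t"],3))
print(bot.current_clock(),bot.current_tool_rot(),bot.current_contact_force())
E
```

```text
pics
scene 435.65642994787055 317.2775362975914 231.90100345806349 [[0.522, 0.853, -0.006], [0.652, -0.403, -0.642], [-0.55, 0.332, -0.766]] [ 0.974 -0.189  0.784]
top 532.5388206247983 325.3305111023807 229.8702358067015 [[0.028, -1.0, -0.005], [-0.993, -0.028, -0.117], [0.117, 0.009, -0.993]] [0.366 0.076 1.193]
0.15 [-2.60165851e+00  1.75895652e+00  1.64641215e-03] [ 0.1528879   0.03733039 -0.47177476]
```

View pics/top0.png

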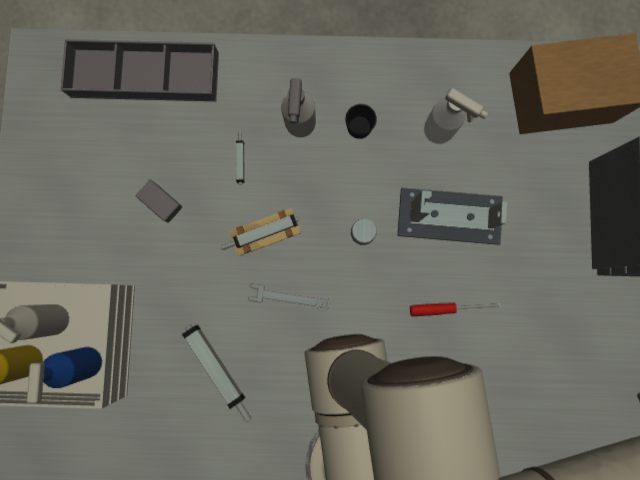

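View pics/scene0.png

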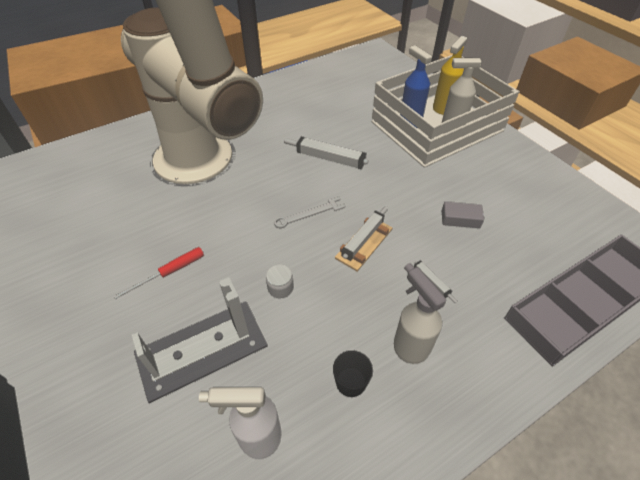

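Candidates for the bar, in top-image pixels: a small one lying free at (240,160), the one on the wooden rest at (265,231), and a large one lying free at (213,367). By the description I choose the middle-sized one on the rest. Next I check it, and the rack, in a close crop.

```bash
python3 - <<'E'
import cv2,numpy as np,pickle
d=pickle.load(open("c0.pkl","rb"))
t=d["top"]["pixels"];s=d["scene"]["pixels"]
f=lambda im,x,y,w,h:cv2.resize(im[y:y+h,x:x+w],(400,300),interpolation=cv2.INTER_CUBIC)
o=np.vstack([np.hstack([f(t,215,190,100,75),f(t,390,170,128,96)]),np.hstack([f(s,325,195,80,60+15),f(s,125,270,160,120)])])
cv2.imwrite("pics/crop.png",o)
E
```

```text
(no output)
```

View pics/crop.png

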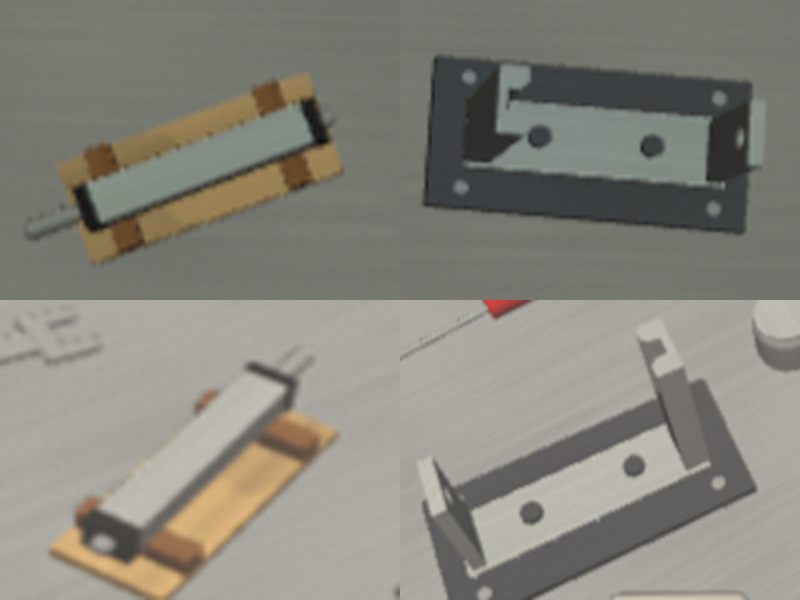

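The crop confirms the bar on the rest, with its long sprung pin at the left (top px ~(223,246)) and the stub at the right (~(298,219)). On the rack the tall slotted upright is on the left, its slot top near px (423,195), and the short one is on the right at about (505,212). Now I measure both on their planes.

```bash
cat > h.py <<'E'
from workcell import bot
import cv2,numpy as np,pickle
from scipy.spatial.transform import Rotation as Ro
def plane(c,uv,z):
    uv=np.atleast_2d(np.asarray(uv,float))
    r=np.c_[(uv[:,0]-c["cx"])/c["fx"],(uv[:,1]-c["cy"])/c["fy"],np.ones(len(uv))]@c["R"]
    o=-c["R"].T@c["t"]
    return (o+r*((z-o[2])/r[:,2])[:,None])[:,:2]
def proj(c,X):
    p=np.atleast_2d(X)@c["R"].T+c["t"]
    return p[:,:2]/p[:,2:]*[c["fx"],c["fy"]]+[c["cx"],c["cy"]]
def rect(c,mask,z,near):
    "min-area rectangle, on the plane z, of the mask's blob holding pixel near: centre, long side, short side, yaw of long side as y axis"
    n,l=cv2.connectedComponents(mask.astype(np.uint8))
    m=(l==l[near[1],near[0]]).astype(np.uint8)
    k=max(cv2.findContours(m,cv2.RETR_EXTERNAL,cv2.CHAIN_APPROX_NONE)[0],key=cv2.contourArea)[:,0]
    b=cv2.boxPoints(cv2.minAreaRect((plane(c,k,z)*1000).astype(np.float32)))/1000
    e=[b[1]-b[0],b[2]-b[1]]; e.sort(key=np.linalg.norm); d=e[1]*np.sign(e[1][1])
    return b.mean(0),np.linalg.norm(e[1]),np.linalg.norm(e[0]),np.arctan2(-d[0],d[1]),int(m.sum())
E
python3 - <<'E'
from h import *
d=pickle.load(open("c0.pkl","rb"));c=d["top"];im=c["pixels"].astype(int)
for p in[(265,231),(232,242),(296,221),(245,250),(450,214),(405,225),(480,235),(330,330)]:print(p,im[p[1],p[0]])
hsv=cv2.cvtColor(c["pixels"],cv2.COLOR_BGR2HSV).astype(int)
print(hsv[231,265],hsv[225,405],hsv[214,460],hsv[260,350])
g=im.mean(2)
print("bar",rect(c,(g>g[231,265]-25)&(hsv[...,1]<60),.046,(265,231)))
roi=np.zeros_like(g,bool);roi[180:252,392:505]=1
print("base",rect(c,(g<85)&roi,.010,(405,225)))
print("foot",rect(c,(g>115)&roi,.017,(450,214)))
w=proj(c,[[.366,.076,0]]);print(w)
E
```

```text
(265, 231) [132 141 130]
(232, 242) [109 117 115]
(296, 221) [66 70 71]
(245, 250) [ 42  73 103]
(450, 214) [134 141 130]
(405, 225) [65 63 60]
(480, 235) [63 62 59]
(330, 330) [111 118 116]
[ 65  20 141] [102  20  65] [ 69  18 140] [ 38  17 121]
bar (array([0.49776328, 0.21764526], dtype=float32), np.float32(0.12253428), np.float32(0.022431603), np.float32(0.39536127), 582)
base (array([ 0.5451608 , -0.19409215], dtype=float32), np.float32(0.2342854), np.float32(0.10981761), np.float32(-0.058703043), 3263)
foot (array([ 0.55911267, -0.19943233], dtype=float32), np.float32(0.15122648), np.float32(0.07372264), np.float32(-0.05906177), 1360)
[[328.09210726 292.91842414]]
```

```bash
cat >> h.py <<'E'
def down(yaw,flip=False):
    "tool pointing down with tool x along world (cos yaw, sin yaw)"
    a=yaw+(np.pi if flip else 0)
    x=np.array([np.cos(a),np.sin(a),0]);z=np.array([0,0,-1.])
    return Ro.from_matrix(np.c_[x,np.cross(z,x),z]).as_rotvec()
E
python3 - <<'E'
from h import *
d=pickle.load(open("c0.pkl","rb"));c=d["top"];im=c["pixels"].astype(int);g=im.mean(2)
w=d["wrist"];T=Ro.from_rotvec(bot.current_tool_rot()).as_matrix();p=bot.current_ee_pos()
print("cam in tool",T.T@(-w["R"].T@w["t"]-p),(T.T@w["R"].T).round(2).tolist())
m=(g>120);m[:, :228]=0;m[:,305:]=0;m[:205]=0;m[255:]=0
hsv=cv2.cvtColor(c["pixels"],cv2.COLOR_BGR2HSV);m&=hsv[...,1]<45
n,l=cv2.connectedComponents(m.astype(np.uint8));v,u=np.nonzero(l==l[231,265])
P=plane(c,np.c_[u,v],.046);vv=np.linalg.svd(P-P.mean(0))[2][0];vv*=np.sign(vv[1]);print("bar",P.mean(0),len(P),np.arctan2(-vv[0],vv[1]))
for n,uv in dict(spr_b=(258,447),spr_a=(414,353),tin=(281,290)).items():print(n,plane(d["scene"],uv,0))
for f in(0,1):
  for pos,y in(([.497,.217,.25],.33),([.545,-.2,.25],-.06),([.545,-.2,.1],-.06),([.497,.217,.015],.33)):
    q=bot.inverse_kinematics(pos,down(y,f));print(f,pos,None if q is None else np.round(q,2))
E
```

```text
cam in tool [ 1.51152612e-04 -6.86488002e-02 -1.95604473e-01] [[1.0, 0.0, 0.0], [-0.0, 0.97, 0.24], [-0.0, -0.24, 0.97]]
bar [0.4977132  0.21796861] 538 0.3937006455975503
spr_b [[ 0.75665439 -0.17693753]]
spr_a [[0.76371183 0.15002991]]
tin [[0.50681591 0.00158594]]
0 [0.497, 0.217, 0.25] [ 0.19  0.04  1.61 -0.    1.5  -0.14]
0 [0.545, -0.2, 0.25] [-0.56  0.14  1.5   0.    1.5  -0.5 ]
0 [0.545, -0.2, 0.1] [-0.56  0.25  1.67  0.    1.22 -0.5 ]
0 [0.497, 0.217, 0.015] [ 0.19  0.28  1.83 -0.    1.04 -0.14]
1 [0.497, 0.217, 0.25] None
1 [0.545, -0.2, 0.25] [-0.56  0.14  1.5  -0.    1.5   2.64]
1 [0.545, -0.2, 0.1] [-0.56  0.25  1.67 -0.    1.22  2.64]
1 [0.497, 0.217, 0.015] None
```

```bash
python3 - <<'E'
from h import *
out=[]
bot.goto([.545,-.21,.30],down(-.06)); r=bot.read_camera("wrist")
bot.goto([.498,.218,.16],down(.39)); b=bot.read_camera("wrist")
pickle.dump((r,b),open("c1.pkl","wb"))
print(r["fx"],bot.current_clock())
cv2.imwrite("pics/w1.png",np.vstack([cv2.resize(x["pixels"],(400,300),interpolation=cv2.INTER_AREA) for x in(r,b)]))
E
```

```text
372.6236642505533 3.6417
```

View pics/w1.png

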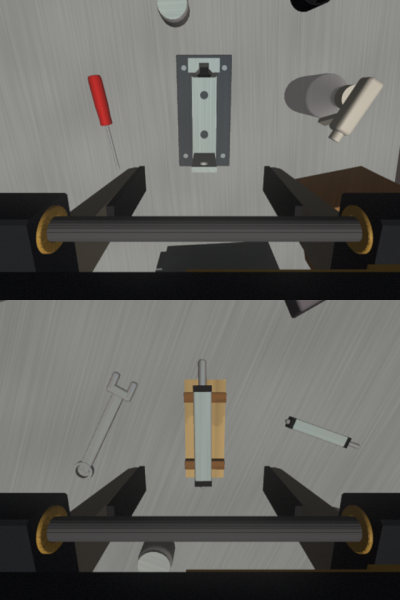

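The wrist pictures show the rack upright in view (full-res px ~x 280-372, y 85-275; tall upright at the top, short at the bottom) and the bar on the rest at ~(325,217), pin up at (323,100). Both are clear of the fingers. Now I measure from these.

```bash
python3 - <<'E'
from h import *
r,b=pickle.load(open("c1.pkl","rb"));d=pickle.load(open("c0.pkl","rb"))
g=b["pixels"].astype(int).mean(2);sat=cv2.cvtColor(b["pixels"],cv2.COLOR_BGR2HSV)[...,1]
print(g[215,325],g[215,380],g[142,325],sat[215,325],sat[215,350])
m=np.zeros_like(g,bool);m[130:300,295:360]=1
t=m&(g>120)&(sat<50); print("tube",rect(b,t,.046,(325,215)))
# tube with caps: not wood, not bench
k=m&(((g>120)&(sat<50))|(g<50)); print("tube+caps",rect(b,k,.046,(325,215)))
n,l=cv2.connectedComponents(t.astype(np.uint8));v,u=np.nonzero(l==l[215,325])
P=plane(b,np.c_[u,v],.046);vv=np.linalg.svd(P-P.mean(0))[2][0];vv*=np.sign(vv[1]);print("pca",P.mean(0),np.arctan2(-vv[0],vv[1]))
g=r["pixels"].astype(int).mean(2);m=np.zeros_like(g,bool);m[75:280,270:385]=1
print(g[200,288],g[180,326],g[200,275],g[200,260])
print("base",rect(r,m&(g<85),.010,(288,200)))
# base corners in the scene and wrist view for a cross-check; bolts
for nm,c,mm in(("wrist",r,m&(g<85)),):
    l=cv2.connectedComponents(mm.astype(np.uint8))[1];q=(l==l[200,288]).astype(np.uint8)
    k=max(cv2.findContours(q,0,1)[0],key=cv2.contourArea)
    print(cv2.approxPolyDP(cv2.convexHull(k),5,True)[:,0].tolist())
x=cv2.resize(r["pixels"][75:285,255:400],None,fx=4,fy=4,interpolation=cv2.INTER_CUBIC)[:, :]
x=cv2.resize(r["pixels"][75:285,255:400],(414,600),interpolation=cv2.INTER_CUBIC)
y=cv2.resize(b["pixels"][80:310,250:400],(386,600),interpolation=cv2.INTER_CUBIC)
cv2.imwrite("pics/w2.png",np.hstack([x,y]))
E
```

```text
155.0 132.0 38.666666666666664 14 108
tube (array([0.4976826, 0.2185365], dtype=float32), np.float32(0.12312644), np.float32(0.021905426), np.float32(0.39590043), 3730)
tube+caps (array([0.4958548 , 0.22202522], dtype=float32), np.float32(0.13097392), np.float32(0.022587651), np.float32(0.39590245), 3988)
pca [0.4966702  0.22157019] 0.39617627252459
75.33333333333333 160.66666666666666 138.66666666666666 141.33333333333334
base (array([ 0.54648495, -0.19349872], dtype=float32), np.float32(0.22892135), np.float32(0.10885578), np.float32(-0.061058644), 8653)
[[370, 88], [365, 264], [288, 264], [282, 89]]
```

View pics/w2.png

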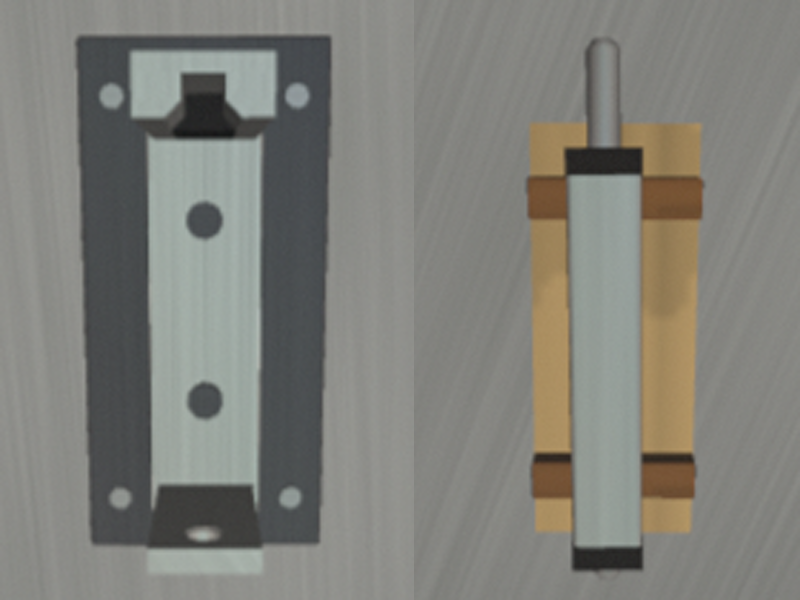

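```bash
python3 - <<'E'
from h import *
r,b=pickle.load(open("c1.pkl","rb"))
w=lambda x,y:(255+x*145/414-.3,75+y*.35-.3)
v=lambda x,y:(250+(x-414)*150/386-.3,80+y*230/600-.3)
# bar ends (top edges z=.046), pin tip at z=.034
B=[plane(b,v(603.5,148),.046)[0],plane(b,v(607.5,569),.046)[0]]
print("ends",B,"mid",(B[0]+B[1])/2,"len",np.linalg.norm(B[0]-B[1]),"yaw",np.arctan2(-(B[0]-B[1])[0],(B[0]-B[1])[1]))
# rack base frame from base corners
C=plane(r,[w(78,37),w(330,37),w(319,544),w(92,544)],.010);print("corners",C.round(4).tolist(),[round(float(np.linalg.norm(C[i]-C[i-1])),4) for i in range(4)])
yv=(C[0]+C[1]-C[2]-C[3]);yv/=np.linalg.norm(yv);xv=np.array([yv[1],-yv[0]]);psi=np.arctan2(-yv[0],yv[1])
O=C.mean(0)-.010*yv; print("rack origin",O,"yaw",psi)
f=lambda n,x,y,z:print(n,((plane(r,w(x,y),z)[0]-O)@np.c_[xv,yv]*1000).round(1))
f("slot back top",203,73,.155);f("slot L",181,85,.155);f("slot R",225,85,.155);f("tall outer L",131,50,.155);f("tall outer R",276,50,.155);f("tall inner L",130,118,.155);f("tall inner R",277,118,.155)
f("short inner L",149,547,.110);f("short inner R",262,547,.110);f("short outer",205,573,.110)
f("foot hole",204,220,.017);f("foot hole",205,400,.017);f("foot L",149,300,.017);f("foot R",260,300,.017)
E
```

```text
ends [array([0.47073293, 0.28290274]), array([0.52478512, 0.1539701 ])] mid [0.49775903 0.21843642] len 0.13980438452626937 yaw 0.3969716734070156
corners [[0.4995, -0.0756], [0.6072, -0.0821], [0.5944, -0.3098], [0.4857, -0.3032]] [0.228, 0.1078, 0.228, 0.1089]
rack origin [ 0.54612622 -0.20264343] yaw -0.05831069765237574
slot back top [-0.2 94.5]
slot L [-6.9 91.1]
slot R [ 6.5 91.1]
tall outer L [-21.8 101.1]
tall outer R [ 21.8 101. ]
tall inner L [-22.5  81.6]
tall inner R [22.3 81.5]
short inner L [-21.4 -71.5]
short inner R [ 21.6 -71.6]
short outer [ -0.1 -82. ]
foot hole [-0.2 47.8]
foot hole [ -0.  -32.5]
foot L [-24.9  13. ]
foot R [24.7 12.8]
```

Measurements agree with the known sizes: bar length 139.8 mm, base 228 x 108 mm, slot 13.4 mm wide, upright spacing 166 mm, and a visible foot shift of about -2 mm. Next: grasp and lift.

```bash
cat >> h.py <<'E'
PSI=-.0583;O=np.array([.5461,-.2026]);YV=np.array([-np.sin(PSI),np.cos(PSI)]);XV=np.array([np.cos(PSI),np.sin(PSI)])
def tcp(x,y,z):  # rack mm (bar centre, axis height) -> TCP position
    return [*(O+(x*XV+y*YV)/1000),(z-19)/1000]
def where():
    p=bot.current_ee_pos();q=(p[:2]-O)*1000;return np.array([q@XV,q@YV,p[2]*1000+19])
def force(n=5):  # rack axes
    f=[]
    for _ in range(n): f.append(bot.current_contact_force());bot.hold(.02)
    f=np.mean(f,0);return np.array([f[:2]@XV,f[:2]@YV,f[2]])
E
python3 - <<'E'
from h import *
R=down(.396);P=[.4977,.2184]
print("f0",force())
bot.line_to([*P,.08],R);bot.line_to([*P,.015],R,max_speed=.08);print("at",bot.current_ee_pos(),force())
bot.set_gripper(0.0,40);print("open",bot.current_opening(),"expect",24/92,force())
bot.line_to([*P,.10],max_speed=.08);print("lift",force())
bot.goto(tcp(0,-25,290),down(PSI));bot.hold(.3);print(where(),force(),bot.current_clock())
c=bot.read_camera("wrist");s=bot.read_camera("scene");pickle.dump((c,s),open("c2.pkl","wb"))
cv2.imwrite("pics/g1.png",np.hstack([cv2.resize(c["pixels"],(400,300)),s["pixels"][180:480,20:420]]))
E
```

```text
f0 [ 0.42058122 -0.229478   -0.20886386]
at [0.49825795 0.21851138 0.01549374] [-0.36682845 -0.13027972  0.1221475 ]
open 0.25068034820778584 expect 0.2608695652173913 [-1.26166954 -0.90740518  1.0683025 ]
lift [ 0.19964995  0.01599689 -2.90444221]
[ 8.47587757e-02 -2.44474855e+01  2.89830800e+02] [ 0.31651823 -0.00369931 -2.85227824] 10.0167
```

View pics/g1.png

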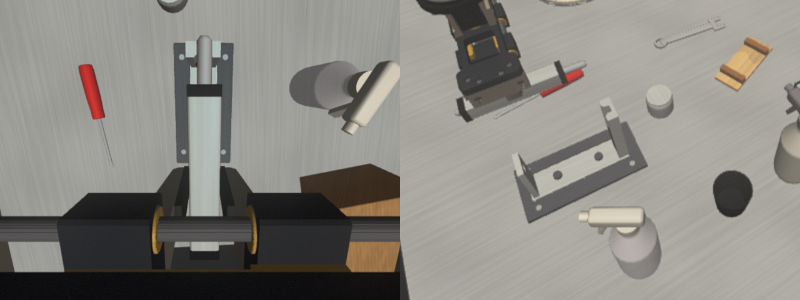

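The bar is held level and along the rack; the left panel shows the pin at about (205,60), over the rack's centre line, and the rest is empty in the right panel. Weight reads 2.6 N, as expected. Now I descend inside the uprights above the short one and feel for the slot's back wall.

```bash
python3 - <<'E'
from h import *
bot.line_to(tcp(0,-28,160),down(PSI));bot.line_to(tcp(0,-28,135),max_speed=.06);bot.hold(.2)
b=force(8);print("base",b,where())
bot.line_to(tcp(0,-20,135),max_speed=.05);y=-20
while y<3:
    y+=1;bot.line_to(tcp(0,y,135),max_speed=.03);f=force(3)-b
    print(y,where().round(1),f.round(1))
    if np.hypot(f[0],0)>3 or f[1]<-2.2 or abs(f[2])>3:break
print(bot.current_clock())
E
```

```text
base [ 0.32460155 -0.27274196 -2.93610963] [  0.17613316 -28.12492636 135.31274481]
-19 [  0.  -19.1 135. ] [-0.2  0.1 -0.2]
-18 [  0. -18. 135.] [-0.1 -0.   0.3]
-17 [  0. -17. 135.] [-0.1  0.2  0.1]
-16 [ -0. -16. 135.] [-0.7  0.1 -0.3]
-15 [  0. -15. 135.] [-0.4  0.7 -0.3]
-14 [  0. -14. 135.] [-0.5 -0.1 -0.1]
-13 [ -0. -13. 135.] [-0.   0.3 -0.1]
-12 [ -0. -12. 135.] [-0.3 -0.2  0.2]
-11 [ -0. -11. 135.] [-0.3  0.3 -0.4]
-10 [  0. -10. 135.] [-0.5  0.2 -0.1]
-9 [  0.   -8.9 135. ] [-0.2  0.7  0.6]
-8 [ 1.000e-01 -8.700e+00  1.352e+02] [-0.5 -3.1  0.2]
15.9417
```

Contact at y = -8.7 mm, so the pin tip is at 94.3 mm. That is 13 mm inside the inner face I saw, so it is the back wall, and the shift is about -2.7 mm, which agrees with vision. Next I press in until the force is about 12.5-13 N.

```bash
python3 - <<'E'
from h import *
b=np.array([.05,0.,-2.9])
y=-8
while y<12:
    y+=2 if y<4 else .5
    bot.line_to(tcp(0,y,135),max_speed=.03);f=force(5)-b
    print(y,where().round(1),f.round(1),"expect",round(-(3+.6*(where()[1]+8.7)),1))
    if f[1]<-12.6 or abs(f[0])>4 or abs(f[2])>5 or where()[1]>8:break
print(bot.current_clock())
E
```

```text
-6 [ 1.000e-01 -6.400e+00  1.352e+02] [-0.6 -4.2  0.1] expect -4.4
-4 [ 1.000e-01 -4.500e+00  1.352e+02] [-0.5 -5.  -0.2] expect -5.5
-2 [  0.2  -2.9 135.3] [-0.8 -6.4  0.2] expect -6.5
0 [  0.2  -1.3 135.4] [-1.2 -7.3  0.3] expect -7.4
2 [  0.3   0.3 135.5] [-1.  -8.   0.6] expect -8.4
4 [  0.3   2.  135.6] [-1.2 -9.3  0.5] expect -9.4
4.5 [  0.3   2.3 135.7] [-0.5 -9.5  1. ] expect -9.6
5.0 [  0.3   2.7 135.7] [-0.7 -9.5  0.3] expect -9.9
5.5 [  0.3   3.1 135.7] [-0.7 -9.7  0.5] expect -10.1
6.0 [  0.3   3.6 135.7] [ -1.3 -10.    0.7] expect -10.4
6.5 [  0.3   3.9 135.8] [ -0.9 -10.7   0.6] expect -10.6
7.0 [  0.4   4.4 135.8] [ -0.8 -10.8   1.1] expect -10.8
7.5 [  0.4   4.8 135.8] [ -0.9 -10.8   0.7] expect -11.1
8.0 [  0.4   5.2 135.8] [ -0.8 -11.2   0.6] expect -11.3
8.5 [  0.4   5.6 135.9] [ -0.9 -11.4   0.6] expect -11.6
9.0 [  0.4   6.  135.9] [ -1.1 -11.4   0.9] expect -11.8
9.5 [  0.4   6.4 135.9] [ -1.  -11.5   0.4] expect -12.1
10.0 [  0.4   6.8 136. ] [ -0.9 -11.9   0.4] expect -12.3
10.5 [  0.4   7.2 136. ] [ -1.4 -12.4   1.3] expect -12.5
11.0 [  0.4   7.6 136. ] [ -1.3 -12.3   1.3] expect -12.8
11.5 [  0.5   8.  136. ] [ -1.3 -12.4   1.1] expect -13.0
22.9417
```

```bash
python3 - <<'E'
from h import *
b=np.array([.05,0.,-2.9]);R=down(PSI)
tilt=lambda:(Ro.from_rotvec(bot.current_tool_rot())*Ro.from_rotvec(R).inv()).as_rotvec().round(4)
print("tilt",tilt())
cz=135
while cz>90.2:
    cz=max(cz-(5 if cz>95 else 1),90.2)
    bot.line_to(tcp(0,11.5,cz),max_speed=.04);f=force(5)-b;w=where()
    print(cz,w.round(1),f.round(1))
    if abs(f[0])>5 or f[2]>6 or f[1]<-16 or w[2]<91.2:break
print(tilt(),bot.current_clock())
s=bot.read_camera("scene");c=bot.read_camera("wrist")
cv2.imwrite("pics/d1.png",np.hstack([cv2.resize(s["pixels"][250:400,100:300],(400,300),interpolation=2),cv2.resize(c["pixels"],(400,300))]))
E
```

```text
tilt [-0.0065 -0.0011 -0.0001]
130 [  0.6   8.  131.2] [ -1.  -12.7   1.7]
125 [  0.6   8.  126.2] [ -1.2 -12.8   1.9]
120 [  0.6   7.9 121.3] [ -1.3 -12.5   2.3]
115 [  0.7   8.  116.3] [ -1.4 -12.9   2.1]
110 [  0.7   8.  111.3] [ -2.  -13.    2.1]
105 [  0.7   8.  106.3] [ -1.7 -12.8   2.1]
100 [  0.7   8.  101.3] [ -1.3 -12.9   2.1]
95 [ 0.7  8.  96.3] [ -1.8 -12.6   1.8]
94 [ 0.8  7.9 95.4] [ -1.9 -13.1   2.9]
93 [ 0.8  7.9 94.5] [ -1.6 -12.8   2.8]
92 [ 0.8  7.9 93.5] [ -1.6 -12.8   2.6]
91 [ 0.8  7.9 92.5] [ -1.8 -13.1   2.7]
90.2 [ 0.8  7.9 91.7] [ -2.  -12.6   2.8]
[-0.0064 -0.0017  0.0002] 27.475
```

View pics/d1.png

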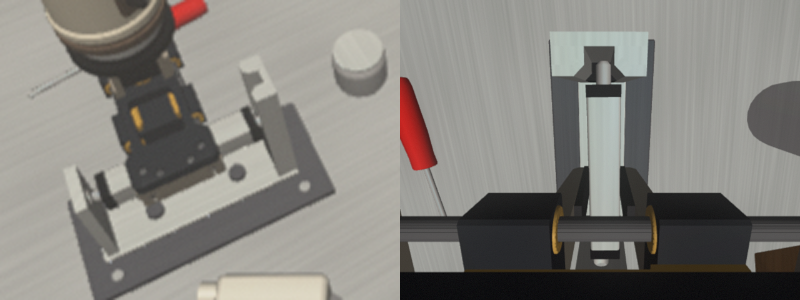

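The stub is inside the short upright and the pin is in the slot. I correct x and z to put the axis at 91 mm, then back the stub into its hole.

```bash
python3 - <<'E'
from h import *
b=np.array([.05,0.,-2.9]);cx,cz=-.7,89.5
bot.line_to(tcp(cx,11.5,cz),max_speed=.02);bot.hold(.1);print(where().round(2),(force()-b).round(1))
y=11.5;last=None
while y>-4:
    y-=1; w=where()
    cz+=np.clip(91-w[2],-.3,.3)   # hold the axis at 91 mm as the arm unloads
    cx+=np.clip(0-w[0],-.15,.15)
    bot.line_to(tcp(cx,y,cz),max_speed=.03);f=force(5)-b;w=where()
    print(y,w.round(2),f.round(1),"spring",round(-(3+.6*(w[1]+8.7)),1))
    if abs(f[0])>5 or abs(f[2])>6 or f[1]>-(3+.6*(w[1]+8.7))+2.5:break
print("cmd",cx,y,cz,bot.current_clock())
E
```

```text
[ 0.45  7.87 91.12] [ -0.7 -12.4   2.6]
10.5 [ 0.31  6.99 90.99] [ -0.8 -12.7   2.5] spring -12.4
9.5 [ 0.24  6.15 90.99] [ -0.6 -12.3   2. ] spring -11.9
8.5 [ 0.11  5.36 90.94] [ -0.4 -11.7   2.3] spring -11.4
7.5 [2.000e-02 4.510e+00 9.096e+01] [ -0.3 -11.3   2.2] spring -10.9
6.5 [-4.000e-02  3.680e+00  9.092e+01] [  0.1 -10.2   2. ] spring -10.4
5.5 [-5.000e-02  2.890e+00  9.096e+01] [  0.  -10.3   2.1] spring -10.0
4.5 [-9.000e-02  2.130e+00  9.089e+01] [-0.2 -9.5  1.9] spring -9.5
3.5 [-0.16  1.28 90.9 ] [-0.6 -9.2  1.6] spring -9.0
2.5 [-0.16  0.46 90.9 ] [-0.4 -8.5  1.6] spring -8.5
1.5 [-0.16 -0.34 90.89] [-0.9 -8.2  1.4] spring -8.0
0.5 [-0.14 -1.14 90.88] [-1.1 -7.7  2.3] spring -7.5
-0.5 [-0.18 -1.88 90.85] [-1.4 -7.1  1.4] spring -7.1
-1.5 [-0.16 -2.66 90.89] [-1.4 -6.7  0.8] spring -6.6
-2.5 [-0.19 -2.79 90.66] [-2.  -4.9  1.7] spring -6.5
-3.5 [-0.22 -2.81 90.66] [-1.6 -0.7  2.2] spring -6.5
cmd -0.06161148267918898 -3.5 90.76124071052973 33.0083
```

The shoulder seated at y = -2.8 mm, which matches the expected -2.7. Now I lower onto the seat, gently release and back off.

```bash
python3 - <<'E'
from h import *
b=np.array([.05,0.,-2.9]);cx,cz,y=-.06,90.76,-2.6
while cz>88.3:
    cz-=.3;bot.line_to(tcp(cx,y,cz),max_speed=.02);f=force(5)-b;w=where();print(round(cz,2),w.round(2),f.round(1))
    if f[2]>5 or w[2]<89.8:break
print(bot.current_clock())
E
```

```text
90.46 [-0.14 -2.83 90.52] [-2.5 -3.1  2.6]
90.16 [-0.11 -2.73 90.23] [-3.  -3.1  3.6]
89.86 [-0.13 -2.76 90.04] [-3.8 -3.3  4.6]
89.56 [-0.13 -2.76 89.93] [-4.6 -3.1  6.1]
34.3417
```

```bash
python3 - <<'E'
from h import *
b=np.array([.05,0.,-2.9]);cx,cz,y=-.06,89.56,-2.6
for i in range(5):
    cx-=.4;bot.line_to(tcp(cx,y,cz),max_speed=.02);f=force(5)-b;print(round(cx,2),where().round(2),f.round(1))
    if f[0]>-1:break
while cz>88.6:
    if f[2]>6 or where()[2]<89.8: break
    cz-=.2;bot.line_to(tcp(cx,y,cz),max_speed=.02);f=force(5)-b;print(round(cz,2),where().round(2),f.round(1))
t=bot.current_ft_torque();print(t,bot.current_clock())
E
```

```text
-0.46 [-0.15 -2.76 89.94] [-3.3 -3.6  6.5]
-0.86 [-0.36 -2.79 89.79] [-1.  -3.9  5.2]
[-0.76120926  0.12696037 -0.04321665] 35.0083
```

```bash
python3 - <<'E'
from h import *
b=np.array([.05,0.,-2.9])
bot.set_gripper(0.0,5);bot.hold(.3);print((force()-b).round(1),where().round(2))
bot.set_gripper(0.6);bot.hold(.3);print(force().round(1),where().round(2),bot.current_opening())
p=bot.current_ee_pos();bot.line_to([p[0],p[1],p[2]+.09],max_speed=.1);print(force().round(1))
bot.goto(tcp(0,-15,260),down(PSI));bot.hold(.2)
c=bot.read_camera("wrist");s=bot.read_camera("scene");pickle.dump((c,s),open("c3.pkl","wb"))
cv2.imwrite("pics/f1.png",np.hstack([cv2.resize(s["pixels"][250:400,100:300],(400,300),interpolation=2),cv2.resize(c["pixels"][60:300,160:480],(400,300),interpolation=2)]))
print(bot.current_clock())
E
```

```text
[ 1.  -3.5  4.2] [-0.58 -2.63 89.63]
[-0.5 -0.5  0.1] [-0.86 -2.62 89.57] 0.6004645369568311
[-0.1 -0.  -0.1]
38.475
```

View pics/f1.png

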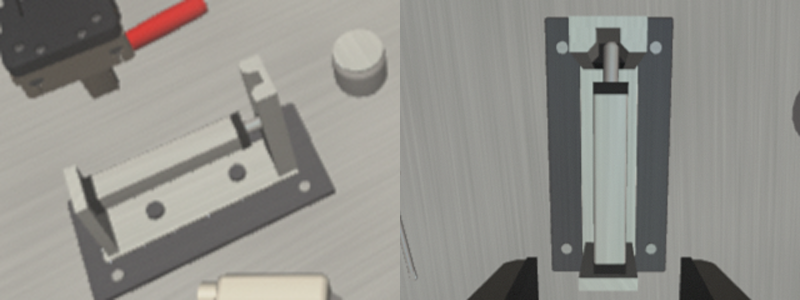

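The picture shows the bar seated: pin in the slot and shoulder at the short upright, bar level by eye. To confirm that the pin is down on the seat, I touch the tube's top gently with shut fingertips near each end and compare heights (level should read 102 mm).

```bash
python3 - <<'E'
from h import *
bot.set_gripper(0.0,10);b=force(8)
for y in(42,-45):
    bot.line_to(tcp(0,y,140+19),max_speed=.15);bot.line_to(tcp(0,y,104.5+19),max_speed=.06);z=104.5
    while z>100:
        z-=.4;bot.line_to(tcp(0,y,z+19),max_speed=.02);f=force(3)-b;w=where()
        if f[2]>3.5:break
    print(y,"contact z",(w[2]-19).round(2),f.round(1))
    bot.line_to(tcp(0,y,140+19),max_speed=.1)
bot.line_to(tcp(0,-15,260),max_speed=.15);bot.hold(.2)
c=bot.read_camera("wrist");s=bot.read_camera("scene");pickle.dump((c,s),open("c4.pkl","wb"))
d=pickle.load(open("c0.pkl","rb"))["scene"]["pixels"]
cv2.imwrite("pics/e1.png",np.hstack([s["pixels"][180:480,60:460],cv2.resize(c["pixels"][60:300,160:480],(400,300),interpolation=2)]))
print(bot.current_clock())
E
```

```text
42 contact z 99.69 [ 0.2  0.4 -0.4]
-45 contact z 99.68 [ 0.2 -0.2  0. ]
52.0833
```

View pics/e1.png

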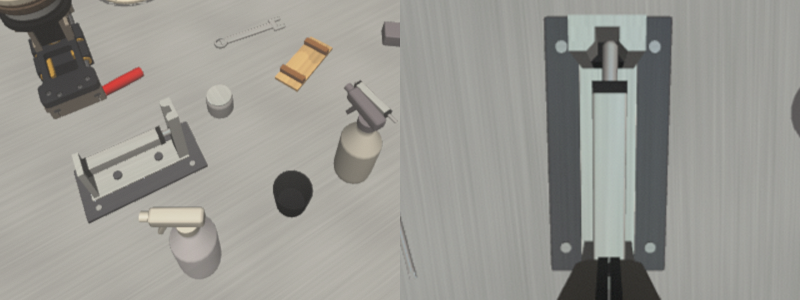

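No contact was felt at either end down to 99.7 mm, so shut fingertips don't reach quite as far as I assumed, or the bar sits lower. The clock leaves time for one quick probe further down, guarded by force and time.

```bash
python3 - <<'E'
from h import *
b=force(5);print(bot.current_opening())
for y in(42,-45):
    bot.line_to(tcp(0,y,106+19),max_speed=.25);bot.line_to(tcp(0,y,100.2+19),max_speed=.08);z=100.2
    while z>93 and bot.current_clock()<63:
        z-=.4;bot.line_to(tcp(0,y,z+19),max_speed=.03);f=force(2)-b
        if f[2]>3:break
    print(y,"cmd",round(z,1),"contact z",(where()[2]-19).round(2),f.round(1),bot.current_clock())
    bot.line_to(tcp(0,y,112+19),max_speed=.2)
bot.line_to(tcp(0,-15,240),max_speed=.25)
c=bot.read_camera("wrist");pickle.dump(c,open("c5.pkl","wb"))
print(force(2).round(1),bot.current_clock())
E
```

```text
0.005161585625312345
42 cmd 93.0 contact z 92.98 [ 0.4 -0.2 -0.2] 58.25
-45 cmd 94.6 contact z 94.55 [-0.   0.6 -0.4] 63.2167
[-0.5  0.1 -0.6] 64.15
```

```bash
python3 - <<'E'
from h import *
c=pickle.load(open("c5.pkl","rb"));c3,s3=pickle.load(open("c3.pkl","rb"));_,s4=pickle.load(open("c4.pkl","rb"))
cv2.imwrite("pics/k1.png",np.hstack([cv2.resize(x["pixels"][40:340,160:480],(400,375),interpolation=2) for x in(c3,c)]))
d=cv2.absdiff(s3["pixels"],s4["pixels"])[300:400,130:270].max(2);print("scene diff in rack area before/after probe 1:",d.max(),(d>25).sum())
for n,k,cc in(("c3",c3,0),("c5",c,0)):
    # tube/cap boundaries on z=.102 -> rack mm
    g=k["pixels"].astype(int).mean(2);u=int(round(proj(k,[*(O-.0027*YV),.102])[0][0]))
    ys=np.arange(-80,80,.5);px=proj(k,np.c_[O+np.outer(ys/1000,YV),np.full(len(ys),.102)])
    v=cv2.remap(g.astype(np.float32),px[:,0:1].astype(np.float32),px[:,1:2].astype(np.float32),1)[:,0]
    e=np.nonzero(np.abs(np.diff(v))>12)[0];print(n,ys[e].tolist())
E
```

```text
scene diff in rack area before/after probe 1: 8 0
c3 [-76.0, -75.5, -75.0, -74.5, -65.0, -64.5, -64.0, -63.5, 58.5, 59.0, 59.5, 60.0, 67.0, 67.5, 68.0, 68.5]
c5 [-64.5, -64.0, -53.5, -53.0, -52.5, -52.0, 58.5, 59.0, 59.5, 60.0, 60.5, 67.0, 67.5, 68.0, 68.5]
```

View pics/k1.png

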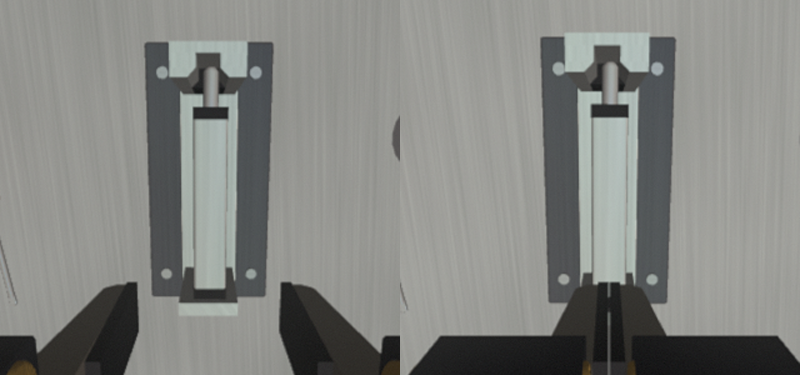

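The bar is where I left it: shoulder at rack y ≈ +67.2 mm, which is the -2.8 mm shift plus 70, and the probing did not move it. Before release, the centre of the bar had been pressed to 89.8 mm with 5 N of upward support. The robot is clear, so I hand in.

```bash
python3 -c "
from h import *
bot.job_done();print(bot.current_clock())"
```

```text
the job is handed in; nothing more can be done
the job is handed in; nothing more can be done
```

The middle-sized bar is back in the rack and the job is handed in, with the clock at about 64 s of the 72 s allowed. The sprung pin is in the slot and the stub is in its hole with the shoulder against the short upright.

- **Feeling for the clamp:** The pin met the slot's back wall with the bar centre at y = -8.7 mm. That puts the foot about 2.7 mm toward the short upright, and the cameras showed about -2 mm.
- **Fitting:** I pressed the pin in about 16 mm, with a peak of about 13 N along the bar. I then lowered the bar, backed the stub into its hole and felt the shoulder seat at y = -2.8 mm.
- **Seating:** Before release I pressed the bar down until its axis read 89.8 mm, with about 5 N of support from below and a side force of up to 4.6 N, which I eased to about 1 N.
- **Last camera checks:** After release the sprung shoulder measured y ≈ +67.2 mm, as expected. The pictures showed the bar level and the bystanders they covered in place. I did not measure the bystanders, and the large bar and crate were not looked at again.

**Failed check:** I tried to confirm that the bar is level by touching its top near each end with shut fingertips. I felt nothing down to a tip height of about 93 mm, although the tube's top should be at 102 mm. I did not find out why; the shut fingertips may not reach as far as the stated tool point. After the probing the sprung end was unmoved; the fingers hid the stub end in that last view. That the bar is level and its pin is on the seat therefore rests on the forces before release and the pictures, not on a direct touch.

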